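# Index the loaded nest under the dispensing needle

## Task

Turn the three-spoked index wheel on the dispensing station, either way, by pushing on its spokes with a fingertip, until the one nest that holds a brass housing has stopped with the open well of the housing right under the dispensing needle. Leave the housing sitting in its nest and do not touch it, do not pick anything up, do not bump the dispenser, and leave the spare housing, jar and parts tray where they are. Finish with the robot clear of everything.

Things in the scene. Friction and masses are not known exactly. Their poses are not given: they have to be found in the camera images.
- wheel: flat aluminium index wheel, turns endlessly both ways, stays where left (friction 0.25 N m; no spring, detents or stops; runs on a few degrees if pushed fast). Origin: on its axis, at the spokes' underside, 50 mm up; z up. Three spokes 120 degrees apart, the first along its own x. Hub 22 mm radius, top 78 mm up. Each ends in a nest cup; only the one on its own x is loaded
- spoke (a point): middle of the bare part of the loaded spoke, 58 mm from the axis, 58 mm above the table. Every spoke is a straight bar 16 mm wide, 50 to 66 mm above the table, bare from the hub to 93 mm from the axis; under it 30 mm of air down to the blue base, except within 26 mm of the axis. Nest cups: 54 mm outside diameter, centred 120 mm from the axis, rims 66 mm above the table
- nest (a point): centre of the inner floor of the loaded nest: on the wheel, 120 mm from the axis along its own x, 56 mm above the table; pocket 44 mm diameter, 10 mm deep
- housing: round brass housing, loose, 40 mm diameter, 32 mm tall, open on top with a well 30 mm wide; stands in the loaded nest with its top 88 mm above the table. 60 g. Origin: centre of its underside. Not to be touched
- needle_tip (a point): tip of the thin steel dispensing needle that hangs straight down, fixed, 102 mm above the table, 120 mm from the wheel's axis on the side of the dispenser (away from the robot, up to 0.6 rad to either side of +x). Above it a yellow syringe, 24 mm diameter (a 32 mm clamp round it), up to 218 mm above the table
- dispenser: fixed dispenser: blue column 50 x 36 mm, centred 40 mm to its own -y, from 20 to 190 mm above the table, with an arm 160 to 180 mm above the table that holds the syringe over the wheel. Origin: on the base, 20 mm above the table, 225 mm from the wheel's axis; its own -x points to the axis. Over the wheel's half away from the dispenser nothing hangs
- base: fixed blue base: a disc of 320 mm diameter under the wheel, top 20 mm above the table, with a foot 120 mm wide under the dispenser. Origin: on the wheel's axis, at table height; its own +x points to the dispenser
- spare_housing: another brass housing, 40 mm diameter, 32 mm tall, standing loose on the table; leave alone. Origin: centre of its underside
- jar: amber jar with a white cap, 52 mm diameter, 65 mm tall, loose; leave alone. Origin: centre of its underside
- parts_tray: black divided parts tray, 100 x 140 x 18 mm, loose; leave alone. Origin: centre of its underside

How it is judged:
By the outcome, as a careful person would: the job done as asked, in the order asked, and still so for the second after the job is handed in, with the robot touching nothing.
It also fails if it takes over 72 s, if anything falls off the work surface, if the arm or the gripper's body presses on something with over 40 N, if the wrist force passes 120 N, or if a joint passes its speed limit or range.

## Robot

A 7-joint arm with a two-finger parallel gripper is mounted at the origin on the work surface. World frame = base frame: x ahead of the robot, y to its left, z up, the work surface at z = 0. Lengths are in m, angles in rad, forces in N, time in s.
With the tool pointing down it reaches from about 0.425 to 0.925 m from the base axis. Payload 6.8 kg.
Tool frame: the origin (TCP) lies between the finger pads; the fingertips stand r.tips_ahead ahead of it and the grasp point (between the pads) lies 5 mm behind it (r.tips_ahead is the distance from the TCP to the fingertips, in m); z points along the fingers, y is the line along which they close (so a half turn about z gives the same grasp; the last joint's range is limited). The gripper opens to 85 mm and grips with 20 to 120 N. Pads are 22 mm wide; open, the fingers measure 114 mm over their backs; the gripper's body (76 mm by 85 mm) begins 54 mm behind the grasp point. The pads swing forward as they close: fully open they stand 13 mm farther back than shut.
Start: joints at [-1.346, 0.477, 0.022, 1.555, -0.011, 1.109, -0.083], TCP at [0.221, 0.638, 0.225] pointing down, gripper open.
Joint ranges: [-2.96, 2.96], [-0.34, 2.1], [-1.41, 1.46], [0.24, 2.44], [-1.37, 4.51], [0.17, 1.92], [-2.96, 2.96]. Speed limits (rad/s): [2.39, 2.39, 3.14, 3.14, 3.14, 3.14, 3.14].

## Interface

Orientations are given as a rotation vector (axis times angle).
In Python, from bench import r gives the robot as it stands.
- The arm moves only by the tool move_arm, never from a script. Its argument "rows" is one flat list of numbers, 4 for each row, row after row: the shift along the tool's x, y, z in cm, then the turn about the tool's z in degrees. In form: [tx, ty, tz, twist, tx, ty, tz, twist, ...]. A call has 1 to 10 rows; each row is the pose to reach, as a shift and turn from the pose commanded when the call began, along the tool's axes at that moment; what a row does not reach only later rows make up. A row lasts 1/8 s, in which the tool goes at most 62.5 mm and 10.7 degrees, less where a joint would pass 70% of its speed; a pose out of reach is approached as far as the arm can. A call with a gripper value outside its range is refused whole. "fingers" is the opening, from 0 (shut) to 1 (fully open), set as the call begins (left out, the last holds). The fingers move at their own pace and stop on an object; "newtons" is the grip in N (left out, the last holds). Time passes only in rows, so rows that repeat a pose let the fingers close. It gives the time, the measured TCP pose, the force, the opening and the grip force at its end, in the units of the state.
- r.get_obs(): the state, without advancing time (a new reading comes with each control period).
- r.grab_frame(name): name is "side" or "top"; returns the picture (420x560x3 uint8, blue, green, red); there is no depth.
- r.camera_params(name): a dict with "fx", "fy", "cx", "cy" (pixels), "k1" (the pictures are not rectified: a ray, as slopes to the right and down, at radius r is drawn at 1 + k1 r^2 times it, then the intrinsics apply), "world_from_camera" (4x4, takes a point from camera to world coordinates). Camera axes: x right, y down, z forward; pixel columns grow to the right and rows downward; lengths in m; the calibration is good to about 2 mm. A picture is of the moment at which its call begins. camera_params takes no time and is no camera call.
- r.hand_in(): hands the job in; it is judged then, once.
The state is a dict: "clock": time; "joints": joint angles; "qvel": joint speeds; "tau": joint torques, N m; "tcp_pos": TCP position; "orientation": TCP orientation; "contact_force": force on the tool from outside, world axes, zero at the start; "moment": the same for the moment, N m; "grip_width": finger opening in m; "gripper_force": force on a finger pad.
Only numpy, scipy, OpenCV 4.12 (cv2) and the standard library are available. Lean on these libraries where they do the work, as an engineer would, in place of code of your own. Each camera call takes 0.05 s, during which the arm holds its last target. There are 200 camera calls.

## Working session

There is one attempt and no reset: what is moved stays moved. The work goes in short steps, Python scripts to look and compute and a tool call to move; the robot and the scene stay as the last step left them, time stands still between calls to the robot, and variables do not carry over. Pictures are saved under pics/ and viewed, at most 10 in all, crops included, and the job is handed in when it is done.

Besides the shell and the picture viewer there is one more tool, called after "Emit:" in YAML: its name, and indented under it one key for each argument. move_arm: Moves the arm, as the interface text tells. Its arguments: {"type":"object","properties":{"rows":{"type":"array"},"fingers":{"type":"number"},"newtons":{"type":"number"}},"required":["rows"]}

```bash
mkdir -p pics; ls; python3 - <<'E'
from bench import r
import cv2,numpy as np
np.set_printoptions(precision=4,suppress=True)
for n in("side","top"):
    cv2.imwrite(f"pics/{n}0.png",r.grab_frame(n)); print(r.camera_params(n))
print(r.get_obs(),r.tips_ahead)
E
```

```text
pics
{'fx': 399.0159782950587, 'fy': 399.0159782950587, 'cx': 273.1112423253445, 'cy': 201.70162662028048, 'k1': -0.052429067758854656, 'world_from_camera': array([[-0.8951, -0.3395,  0.2889,  0.2727],
       [-0.4455,  0.6588, -0.6063,  0.6171],
       [ 0.0155, -0.6714, -0.7409,  0.8448],
       [ 0.    ,  0.    ,  0.    ,  1.    ]])}
{'fx': 399.32466521074133, 'fy': 399.32466521074133, 'cx': 288.0802143722272, 'cy': 206.08546822504496, 'k1': -0.08790520539806417, 'world_from_camera': array([[ 0.0292, -0.9831,  0.1809,  0.3146],
       [-0.9996, -0.0285,  0.0062, -0.0151],
       [-0.001 , -0.181 , -0.9835,  1.3738],
       [ 0.    ,  0.    ,  0.    ,  1.    ]])}
{'clock': 0.1, 'joints': array([-1.3461,  0.4777,  0.0223,  1.5563, -0.0115,  1.1093, -0.0832]), 'qvel': array([-0.0003, -0.0018, -0.002 , -0.0014, -0.0011, -0.002 ,  0.0014]), 'tau': array([  0.0048, -59.7764,   1.614 , -28.1957,   0.0129,   0.0051,
        -0.    ]), 'tcp_pos': array([0.2203, 0.6374, 0.2238]), 'orientation': array([-0.5203, -3.098 ,  0.0027]), 'contact_force': array([ 0.9243, -0.2217, -0.4278]), 'moment': array([-0.0561, -0.0529,  0.0271]), 'gripper_force': 0.0, 'grip_width': 0.08515726482772089} 0.014
```

View pics/top0.png

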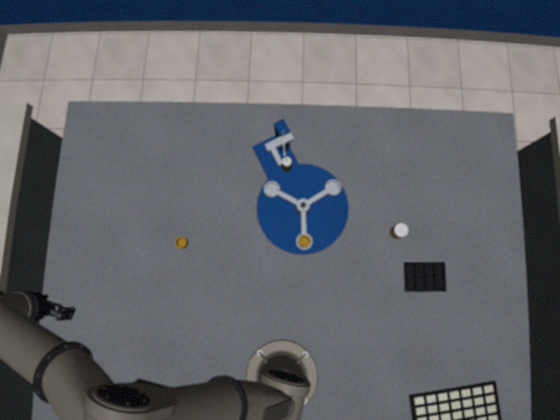

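View pics/side0.png

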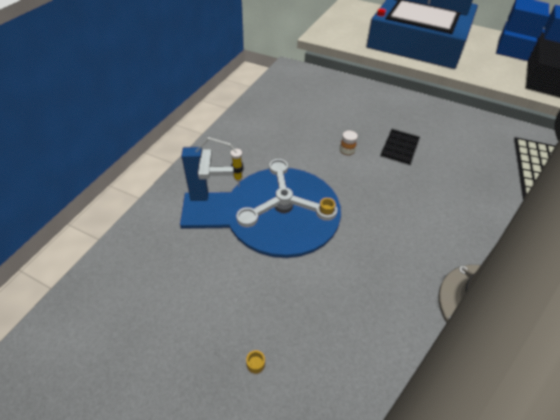

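Top view: the hub is at (303,205), the loaded nest at (304,241) on the robot side, the empty nests at (271,188) and (333,187), and the syringe near (286,162). In the side view the hub is at (285,200), the loaded nest at (327,208), and the syringe and needle near (238,155-180).

```bash
cat > h.py <<'E'
import cv2,numpy as np
from bench import r
np.set_printoptions(precision=4,suppress=True)
def ray(n,px):
    c=r.camera_params(n);K=np.array([[c['fx'],0,c['cx']],[0,c['fy'],c['cy']],[0,0,1]])
    u=cv2.undistortPoints(np.array([[px]],float),K,np.array([c['k1'],0,0,0]))[0,0]
    T=c['world_from_camera'];return T[:3,3],T[:3,:3]@np.array([u[0],u[1],1])
def onz(n,px,z):
    o,d=ray(n,px);return o+d*(z-o[2])/d[2]
def tri(a,b):
    o1,d1=ray('top',a);o2,d2=ray('side',b)
    s=np.linalg.lstsq(np.c_[d1,-d2],o2-o1,rcond=None)[0]
    p,q=o1+d1*s[0],o2+d2*s[1];return (p+q)/2,np.linalg.norm(p-q)
def proj(n,P):
    c=r.camera_params(n);K=np.array([[c['fx'],0,c['cx']],[0,c['fy'],c['cy']],[0,0,1]])
    M=np.linalg.inv(c['world_from_camera'])
    return cv2.projectPoints(np.array([P],float),cv2.Rodrigues(M[:3,:3])[0],M[:3,3],K,np.array([c['k1'],0,0,0.]))[0].ravel()
def brass(n,img=None):
    img=r.grab_frame(n) if img is None else img
    h=cv2.cvtColor(img,cv2.COLOR_BGR2HSV)
    m=cv2.inRange(h,(12,110,60),(30,255,255));out=[]
    for c in cv2.findContours(m,cv2.RETR_EXTERNAL,cv2.CHAIN_APPROX_NONE)[0]:
        if cv2.contourArea(c)>20:
            out.append((np.array(cv2.minEnclosingCircle(c)[0]),cv2.contourArea(c)))
    return out
E
python3 - <<'E'
from h import *
T=cv2.imread('pics/top0.png');S=cv2.imread('pics/side0.png')
for n,I in(('top',T),('side',S)):
    h=cv2.cvtColor(I,cv2.COLOR_BGR2HSV)
    m=cv2.inRange(h,(100,120,50),(125,255,255))
    x0,y0,x1,y1=((240,110,360,265) if n=='top' else (170,140,350,260))
    k=np.zeros_like(m);k[y0:y1,x0:x1]=m[y0:y1,x0:x1]
    c=max(cv2.findContours(k,cv2.RETR_EXTERNAL,cv2.CHAIN_APPROX_NONE)[0],key=cv2.contourArea)[:,0]
    P=np.array([onz(n,p,.02)[:2] for p in c])
    # disc rim: robust circle fit
    cen=np.array([.685,-.05]) if n=='x' else onz(n,(303,205) if n=='top' else (285,200),.078)[:2]
    for i in range(20):
        d=np.linalg.norm(P-cen,axis=1);Q=P[abs(d-.16)<(.015 if i<5 else .004)]
        s=np.linalg.lstsq(np.c_[2*Q,np.ones(len(Q))],(Q**2).sum(1),rcond=None)[0];cen=s[:2]
    print(n,'base centre',cen,'R',np.sqrt(s[2]+cen@cen),len(Q))
    print('brass',[(p,a,onz(n,p,.08)) for p,a in brass(n,I)])
cv2.imwrite('pics/tz.png',cv2.resize(T[110:260,240:360],None,fx=4.8,fy=4,interpolation=cv2.INTER_CUBIC)[:600])
cv2.imwrite('pics/sz.png',cv2.resize(S[135:260,175:345],None,fx=4.7,fy=4.7,interpolation=cv2.INTER_CUBIC))
E
```

```text
top base centre [ 0.5594 -0.055 ] R 0.1565645100766678 58
brass [(array([180.8333, 242.2778]), 88.5, array([0.4224, 0.3395, 0.08  ])), (array([303.8243, 240.6351]), 77.5, array([ 0.4402, -0.0613,  0.08  ]))]
side base centre [ 0.561  -0.0493] R 0.15840185419017502 210
brass [(array([255.5   , 361.0909]), 312.0, array([0.4177, 0.3746, 0.08  ])), (array([326.8333, 205.8333]), 154.5, array([ 0.4416, -0.0591,  0.08  ])), (array([237.5   , 175.1667]), 38.0, array([ 0.7018, -0.0519,  0.08  ])), (array([236.7667, 162.7667]), 62.5, array([ 0.7289, -0.0948,  0.08  ])), (array([348.4231, 143.5   ]), 43.0, array([ 0.4748, -0.3236,  0.08  ]))]
```

View pics/tz.png

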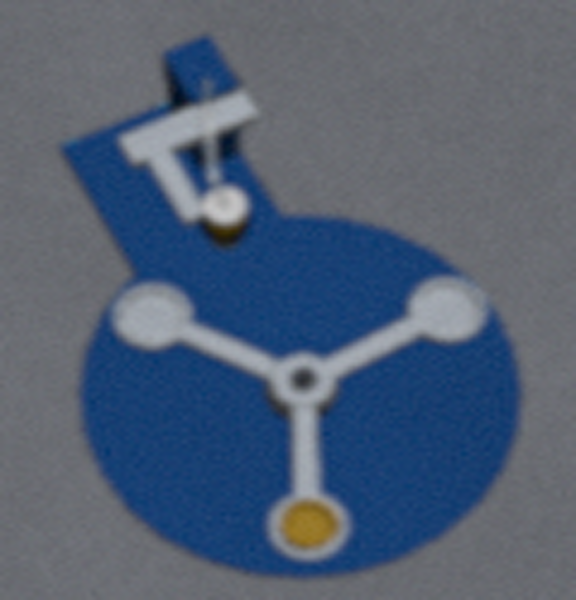

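View pics/sz.png

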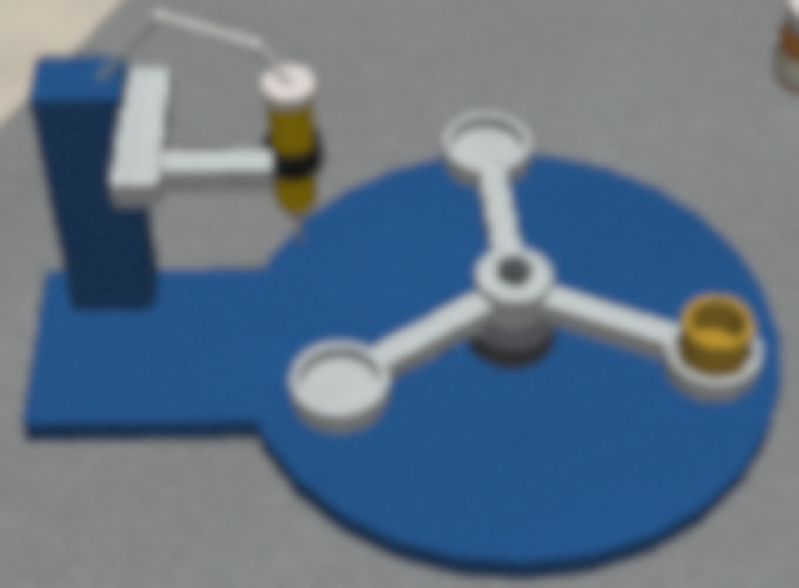

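Zoomed views: in top pixels the hub is (303.1,204.7), the empty cups are (271.7,188.2) and (333.3,187), the brass is (304,240.7), and the syringe cap is (286.9,161.2). In side pixels the hub top is (284.4,192), the cups are (278.6,164.1) and (247.3,215), the brass rim is (327.5,202.7), the syringe cap is (236.5,152.4), and the needle tip is about (239.5,186).

```bash
python3 - <<'E'
from h import *
D={'hub':((303.1,204.7),(284.4,192),.078),'cupL':((271.7,188.2),(247.3,215),.066),'cupR':((333.3,187),(278.6,164.1),.066),'brass':((304,240.7),(327.5,202.7),.088),'syr':((286.9,161.2),(236.5,152.4),.218)}
P={}
for k,(a,b,z) in D.items():
    p,e=tri(a,b);P[k]=(onz('top',a,z)+onz('side',b,z))/2
    print(k,'tri',p,'err',e,'top',onz('top',a,z)[:2],'side',onz('side',b,z)[:2])
print('needle',onz('side',(239.5,186),.102))
c=P['hub'][:2]
for k in P: 
    v=P[k][:2]-c;print(k,np.linalg.norm(v),np.degrees(np.arctan2(v[1],v[0])))
E
```

```text
hub tri [ 0.5601 -0.0562  0.0768] err 0.0016050200717261473 top [ 0.5591 -0.0563] side [ 0.5605 -0.0551]
cupL tri [0.6151 0.05   0.0645] err 0.00015702978289763747 top [0.6147 0.05  ] side [0.6146 0.0511]
cupR tri [ 0.6255 -0.1565  0.0678] err 0.002122091844455359 top [ 0.6249 -0.157 ] side [ 0.6275 -0.1583]
brass tri [ 0.4404 -0.0613  0.0899] err 0.002800168987950283 top [ 0.4392 -0.0616] side [ 0.4423 -0.0629]
syr tri [0.6659 0.     0.2158] err 0.0016631224948658425 top [ 0.6644 -0.0002] side [0.6655 0.0022]
needle [0.6646 0.     0.102 ]
hub 0.0 0.0
cupL 0.11957401750696091 62.71942805475516
cupR 0.12160633967463445 -56.92798482415149
brass 0.11925703680225544 -176.86627795303198
syr 0.11943867055729825 28.344753724233595
```

Both views agree. The axis is at (0.560,-0.056), the needle bears 28.3°, and the loaded spoke is at -177°, so it needs about 155° clockwise. I can do that by sweeping the right-hand empty spoke (-57°) round the near side with one finger.

First I'll align the tool with the world axes and shut the fingers.

Emit:
move_arm:
  rows: [0,0,-2,-9.5,0,0,-2,-19,0,0,-2,-19,0,0,-2,-19]
  fingers: 0

```text
clock: 0.6
tcp_pos: [0.2205, 0.6376, 0.2441]
orientation: [-0.007, -3.141, 0.002]
contact_force: [0.9, -0.1, 0.6]
grip_width: 0.012
gripper_force: 0.0
```

```bash
python3 - <<'E'
from h import *
o=r.get_obs();print(o['tcp_pos'],cv2.Rodrigues(o['orientation'])[0],r.tips_ahead,o['grip_width'],o['joints'])
E
```

```text
[0.2205 0.6376 0.2441] [[-1.      0.0044 -0.0003]
 [ 0.0044  1.     -0.001 ]
 [ 0.0003 -0.001  -1.    ]] 0.014 0.011969162810053481 [-1.2981  0.4629 -0.0458  1.5303  0.0223  1.15    0.2182]
```

Emit:
move_arm:
  rows: [-2,-5,0,0,-4,-10,0,0,-6,-15,0,0,-8,-20,0,0,-10,-25,0,0,-12,-30,0,0,-14,-35,0,0,-16,-40,0,0,-18,-44,0,0]

```text
clock: 1.72
tcp_pos: [0.4003, 0.1955, 0.2447]
orientation: [-0.008, -3.141, -0.0]
contact_force: [0.5, 0.0, 0.4]
grip_width: 0.0002
gripper_force: 0.0
```

Emit:
move_arm:
  rows: [-0.5,-5,0,0,-1,-10,0,0,-1.5,-15,0,0,-2.5,-20,0,0,-5,-24,0,0,-8,-28,0,0,-12,-29,0,0,-16,-29,0,0,-16,-29,0,0]

```text
clock: 2.85
tcp_pos: [0.5616, -0.092, 0.244]
orientation: [-0.004, -3.141, 0.002]
contact_force: [-1.0, 0.3, -0.6]
grip_width: -0.0001
gripper_force: 0.0
```

Emit:
move_arm:
  rows: [-5.2,1.1,0,0,-5.2,1.1,5,0,-5.2,1.1,8,0,-5.2,1.1,8,0]

```text
clock: 3.35
tcp_pos: [0.6089, -0.0811, 0.1625]
orientation: [-0.004, -3.136, -0.0]
contact_force: [-0.3, 0.6, -0.4]
grip_width: 0.0
gripper_force: 0.0
```

```bash
python3 - <<'E'
from h import *
S=r.grab_frame('side')
cv2.imwrite('pics/s1.png',cv2.resize(S[60:260,165:385],None,fx=3,fy=3,interpolation=cv2.INTER_CUBIC))
E
```

```text
(no output)
```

View pics/s1.png

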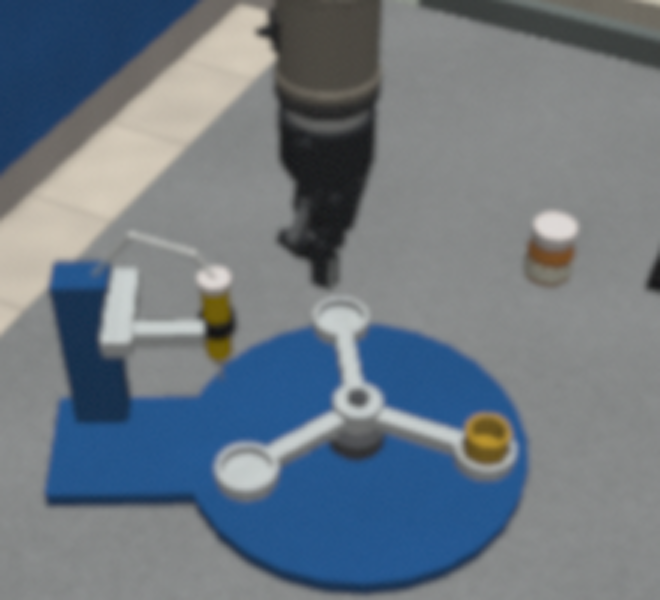

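The fingertip (crop 325,283) hangs clear of the syringe and beyond the far-right cup. The knuckles spread along the tool's y, so I'd rather keep y tangential. Next I'll check joint 7's room for that.

```bash
python3 - <<'E'
from h import *
o=r.get_obs();print(o['joints'],o['tcp_pos'])
E
```

```text
[-0.3109  0.4737  0.4614  1.7838 -0.2529  0.9451  1.8246] [ 0.6105 -0.0815  0.1645]
```

Emit:
move_arm:
  rows: [0,0,0,9,0,0,0,18,0,0,0,25,0,0,0,25,0,0,3,25,0,0,6,25,0,0,8,25,0,0,10,25,0,0,10,25,0,0,10,25]

```text
clock: 4.65
tcp_pos: [0.6122, -0.0818, 0.0654]
orientation: [0.682, 3.066, 0.0]
contact_force: [0.7, -0.1, -0.5]
grip_width: -0.0
gripper_force: 0.0
```

```bash
python3 - <<'E'
from h import *
o=r.get_obs();print(o['joints'],o['tcp_pos'],cv2.Rodrigues(o['orientation'])[0])
E
```

```text
[-0.3277  0.6204  0.4949  1.8475 -0.406   0.774   1.5174] [ 0.6122 -0.0818  0.0654] [[-0.9058  0.4237  0.0011]
 [ 0.4237  0.9058 -0.0002]
 [-0.001   0.0003 -1.    ]]
```

Now I'll sweep clockwise about the axis in 60° arcs, with the tool turning along.

Emit:
move_arm:
  rows: [0.03,-0.63,0,6,0.13,-1.25,0,12,0.29,-1.85,0,18,0.52,-2.44,0,24,0.8,-3.0,0,30,1.15,-3.53,0,36,1.54,-4.01,0,42,1.99,-4.46,0,48,2.47,-4.85,0,54,3.0,-5.2,0,60]

```text
clock: 5.9
tcp_pos: [0.5632, -0.116, 0.0659]
orientation: [2.126, 2.311, 0.003]
contact_force: [0.7, 0.2, 0.1]
grip_width: -0.0002
gripper_force: 0.0
```

```bash
cat > st.py <<'E'
from h import *
o=r.get_obs();v=o['tcp_pos'][:2]-[.5600,-.0560]
R=cv2.Rodrigues(o['orientation'])[0]
print('tool',o['tcp_pos'],'r',np.linalg.norm(v),'az',np.degrees(np.arctan2(v[1],v[0])),'xaz',np.degrees(np.arctan2(R[1,0],R[0,0])),o['contact_force'],o['joints'])
for n in('top','side'):
    for p,a in brass(n):
        q=onz(n,p,.085)[:2]-[.560,-.056]
        if .08<np.linalg.norm(q)<.15: print(n,p,a,'r',np.linalg.norm(q),'az',np.degrees(np.arctan2(q[1],q[0])))
E
python3 st.py
```

```text
tool [ 0.5632 -0.116   0.0659] r 0.06005471717932995 az -86.93002100747528 xaz 94.75331157822689 [0.6673 0.2183 0.0785] [-0.4696  0.6481  0.7734  1.9637 -0.6383  0.7878  0.7558]
top [304. 241.] 68.0 r 0.12159308641571452 az -177.3008350890748
side [326.8333 205.8333] 154.5 r 0.11947717903335484 az 179.38587693702817
side [237.5    175.1667] 38.0 r 0.13925637575345517 az 3.471399840210711
```

```bash
python3 - <<'E'
from h import *
S=r.grab_frame('side')
cv2.imwrite('pics/s2.png',cv2.resize(S[60:260,165:385],None,fx=3,fy=3,interpolation=cv2.INTER_CUBIC))
E
```

```text
(no output)
```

View pics/s2.png

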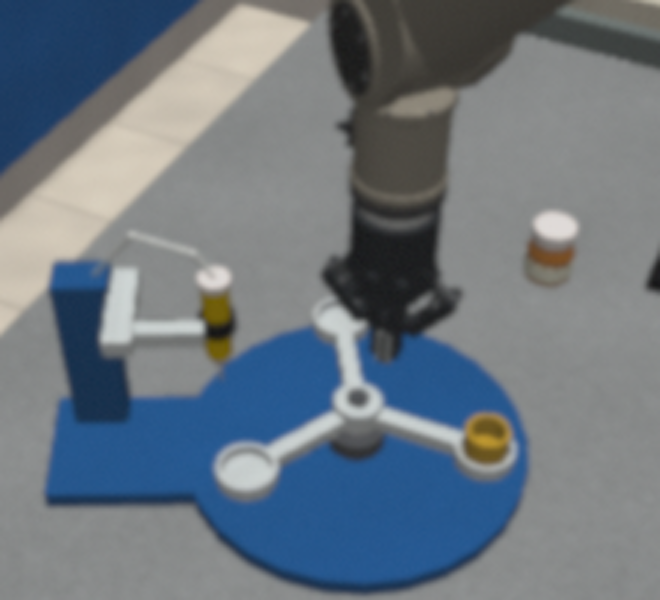

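The tip shows at crop (385,355), which is image (293,178), already past the spoke without having moved it. I'll check its true height.

```bash
python3 - <<'E'
from h import *
for z in(.04,.052,.066,.08,.1): print(z,proj('side',(.5632,-.116,z)),onz('side',(293.3,178.5),z))
I=cv2.imread('pics/s1.png')
for z in(.1485,.16,.175): print(z,proj('side',(.609,-.081,z)))
E
```

```text
0.04 [292.2975 187.0731] [ 0.575  -0.1487  0.04  ]
0.052 [292.5161 184.0765] [ 0.5705 -0.1373  0.052 ]
0.066 [292.7754 180.52  ] [ 0.5652 -0.1239  0.066 ]
0.08 [293.0394 176.8967] [ 0.56   -0.1106  0.08  ]
0.1 [293.425  171.6011] [ 0.5524 -0.0916  0.1   ]
0.1485 [272.7949 160.6879]
0.16 [272.8613 157.3562]
0.175 [272.9496 152.928 ]
```

The tip reads about 66-68 mm up, so it passed over the spoke. I'll lift, go back, and come down about 18 mm lower.

Emit:
move_arm:
  rows: [0,0,-2,0,0.09,1.04,-2,-10,0.36,2.05,-2,-20,0.8,3,-2,-30,1.4,3.86,-2,-40,2.14,4.6,-2,-50,3,5.2,-2,-60,3,5.2,-2,-60,3,5.2,0,-60,3,5.2,1.8,-60]

```text
clock: 7.3
tcp_pos: [0.611, -0.0819, 0.0453]
orientation: [-0.685, -3.065, 0.001]
contact_force: [0.0, 0.2, -0.0]
grip_width: -0.0
gripper_force: 0.0
```

Emit:
move_arm:
  rows: [0,0,0,0,0.03,-0.63,0,6,0.13,-1.25,0,12,0.29,-1.85,0,18,0.52,-2.44,0,24,0.8,-3.0,0,30]

```text
clock: 8.05
tcp_pos: [0.5934, -0.1037, 0.0469]
orientation: [1.455, 2.782, 0.004]
contact_force: [4.6, 3.5, -2.4]
grip_width: -0.0001
gripper_force: 2.3
```

```bash
python3 st.py
```

```text
tool [ 0.5934 -0.1037  0.0469] r 0.058236454666331185 az -55.04936896391819 xaz 124.77314305652727 [ 4.5576  3.4905 -2.387 ] [-0.3774  0.6633  0.6174  1.8994 -0.5519  0.7518  1.1613]
side [316.8824 217.8897] 165.0 r 0.12273311618450432 az 155.86150556831578
side [237.5    175.1667] 38.0 r 0.13925637575345517 az 3.471399840210711
```

Contact is made and the wheel turns, with the tool about 25° behind the spoke. I'll carry on.

Emit:
move_arm:
  rows: [0.03,-0.63,0,6,0.13,-1.25,0,12,0.29,-1.85,0,18,0.52,-2.44,0,24,0.8,-3.0,0,30,1.15,-3.53,0,36,1.54,-4.01,0,42,1.99,-4.46,0,48,2.47,-4.85,0,54,3.0,-5.2,0,60]

```text
clock: 9.4
tcp_pos: [0.5341, -0.1112, 0.0475]
orientation: [2.649, 1.682, 0.004]
contact_force: [4.2, -0.6, -1.2]
grip_width: 0.0
gripper_force: 2.1
```

```bash
python3 st.py
```

```text
tool [ 0.5341 -0.1112  0.0475] r 0.061018517216474055 az -115.13862041688546 xaz 64.84350547041201 [ 4.2163 -0.5978 -1.1815] [-0.5605  0.7009  0.891   2.0471 -0.7961  0.7763  0.3853]
top [266. 210.] 25.5 r 0.12323436559822208 az 100.94239029999454
side [272.6271 226.2034] 177.5 r 0.12671322557946896 az 101.78355048307711
side [237.5    175.1667] 38.0 r 0.13925637575345517 az 3.471399840210711
```

Emit:
move_arm:
  rows: [0.03,-0.63,0,6,0.13,-1.25,0,12,0.29,-1.85,0,18,0.52,-2.44,0,24,0.8,-3.0,0,30,1.15,-3.53,0,36,1.54,-4.01,0,42,1.99,-4.46,0,48,2.47,-4.85,0,54,2.47,-4.85,0,54]

```text
clock: 10.75
tcp_pos: [0.4983, -0.0681, 0.0467]
orientation: [3.126, 0.305, -0.001]
contact_force: [1.0, -2.4, 1.2]
grip_width: 0.0004
gripper_force: 0.8
```

```bash
python3 st.py; python3 - <<'E'
from h import *
S=r.grab_frame('side')
cv2.imwrite('pics/s3.png',cv2.resize(S[140:240,200:340],None,fx=5.5,fy=5.5,interpolation=cv2.INTER_CUBIC))
E
```

```text
tool [ 0.4983 -0.0681  0.0467] r 0.06287952813790101 az -168.8925828422889 xaz 11.128434007887968 [ 1.0416 -2.4161  1.1801] [-0.7864  0.8044  1.1204  2.1476 -1.005   0.8743 -0.41  ]
top [275.4452 181.5959] 79.5 r 0.11865470848251637 az 51.92349266934914
side [242. 206.] 156.0 r 0.12432175374450781 az 54.2197790867319
side [237.5    175.1667] 38.0 r 0.13925637575345517 az 3.471399840210711
```

View pics/s3.png

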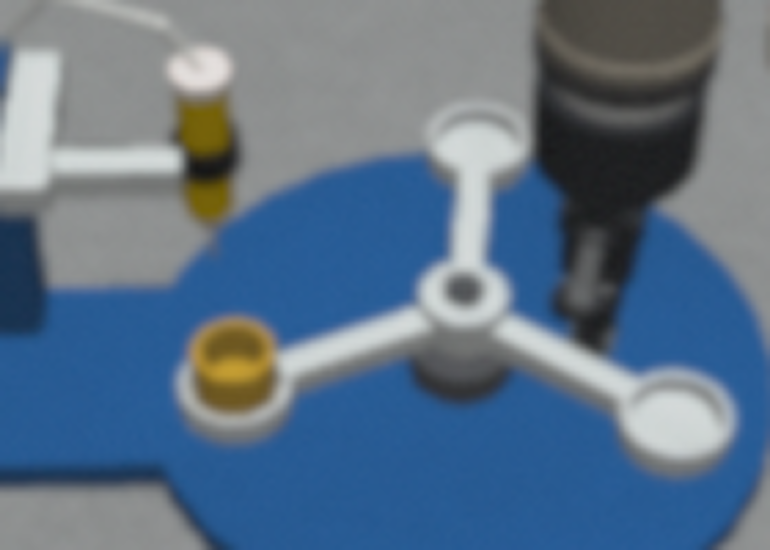

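The housing is still seated (rim at crop 234,342), and the cups are at (477,135) and (678,415). The finger is behind the near spoke and the needle tip is near (214,247). Now I'll get the angles from these.

```bash
python3 - <<'E'
from h import *
f=lambda u,v:(200+u/5.5,140+v/5.5)
c=onz('side',f(464,291),.078)[:2];print(c)
for k,p,z,off in(('A',(234,342),.088,0),('B',(477,135),.066,60+60),('C',(678,415),.066,-120)):
    q=onz('side',f(*p),z)[:2];v=q-[.5605,-.0553];print(k,q,np.linalg.norm(v),(np.degrees(np.arctan2(v[1],v[0]))+off)%360)
n=onz('side',f(214,247),.102)[:2];print('needle',n,np.degrees(np.arctan2(*(n-[.5605,-.0553])[::-1])),np.linalg.norm(n-[.5605,-.0553]))
q=onz('top',(275.4,181.6),.085)[:2]-[.5591,-.0563];print('topA',np.degrees(np.arctan2(q[1],q[0])))
# where brass should appear when at needle
for a in (24,28.3,32):
    t=np.radians(a);print(a,proj('side',(.5605+.12*np.cos(t),-.0553+.12*np.sin(t),.088)))
E
```

```text
[ 0.5592 -0.0521]
A [0.6364 0.0351] 0.11808405385876974 49.97594962786003
B [ 0.6058 -0.1674] 0.12093364831411901 52.02016746362315
C [ 0.4408 -0.0364] 0.12113292561420215 51.042453595507
needle [ 0.668  -0.0027] 26.073510735343586 0.11965718062645846
topA 51.72374080098647
24 [239.1684 187.4592]
28.3 [238.9534 189.9167]
32 [238.9738 192.0521]
```

The wheel is at about 51° and the needle at about 28°. I'll go 20° more, slowly.

Emit:
move_arm:
  rows: [0.01,-0.31,0,3,0.03,-0.63,0,6,0.07,-0.94,0,9,0.13,-1.25,0,12,0.17,-1.4,0,14,0.23,-1.65,0,16,0.29,-1.85,0,18,0.33,-1.95,0,19,0.36,-2.05,0,20,0.36,-2.05,0,20]

```text
clock: 12.15
tcp_pos: [0.4978, -0.0464, 0.0466]
orientation: [-3.131, 0.248, 0.001]
contact_force: [-2.9, -2.9, 2.5]
grip_width: -0.0002
gripper_force: 2.0
```

```bash
python3 st.py; python3 - <<'E'
from h import *
S=r.grab_frame('side');T=r.grab_frame('top')
a=cv2.resize(S[140:240,200:340],None,fx=5.5,fy=5.5,interpolation=cv2.INTER_CUBIC)
cv2.imwrite('pics/s4.png',a)
b=cv2.resize(T[110:250,235:375],None,fx=4.2,fy=4.2,interpolation=cv2.INTER_CUBIC)
cv2.imwrite('pics/t4.png',b)
E
```

```text
tool [ 0.4978 -0.0464  0.0466] r 0.06296858604674796 az 171.2598698643856 xaz -9.056920079654882 [-2.886  -2.8952  2.4527] [-0.8606  0.8655  1.1909  2.1556 -1.0721  0.9364 -0.7423]
top [284.5 174. ] 70.5 r 0.11887808557738758 az 32.660086522945804
side [238.5909 195.    ] 151.0 r 0.12249546701420441 az 35.736034441643845
side [237.5    175.1667] 38.0 r 0.13925637575345517 az 3.471399840210711
```

View pics/s4.png

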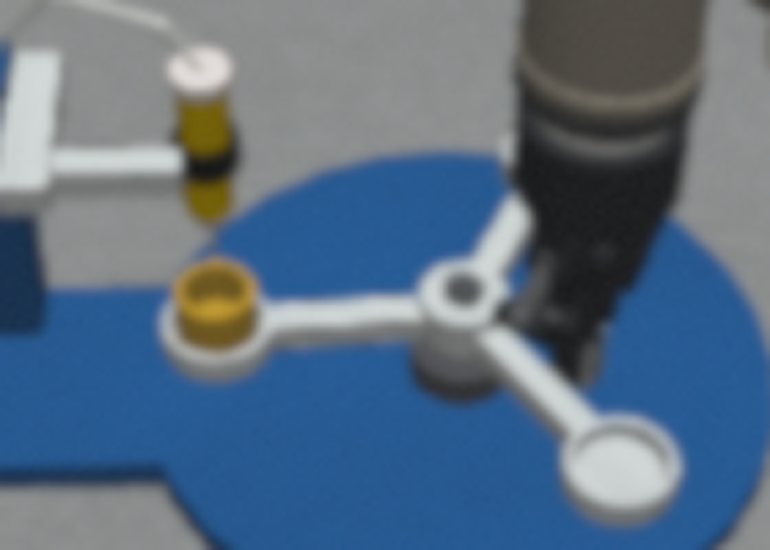

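View pics/t4.png

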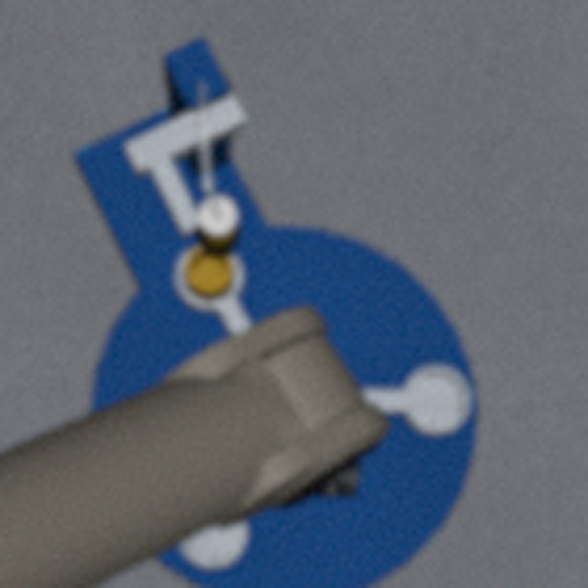

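Side view: housing rim at crop (217,288), needle tip about (212,240), cup at (622,465). Top view: brass at (209,271), cup at (436,399), foot's left edge from (77,155) to (138,290). The housing is a few degrees short of the needle.

```bash
python3 - <<'E'
from h import *
f=lambda u,v:(200+u/5.5,140+v/5.5); g=lambda u,v:(235+u/4.2,110+v/4.2)
az=lambda v:np.degrees(np.arctan2(v[1],v[0]))
cs=np.array([.5603,-.0547]);ct=np.array([.5592,-.0560])
print('sideA',az(onz('side',f(217,288),.088)[:2]-cs),'sideC',(az(onz('side',f(622,465),.066)[:2]-cs)-120)%360)
print('topA',az(onz('top',g(209,271),.088)[:2]-ct),'topB',az(onz('top',g(436,399),.066)[:2]-ct)+120)
# foot side edges: sub-pixel by line fit in rectified top view at z=.02
for n in('top','side'):
    I=r.grab_frame(n);h=cv2.cvtColor(I,cv2.COLOR_BGR2HSV);m=cv2.inRange(h,(100,120,50),(125,255,255))
    c=np.vstack([k[:,0] for k in cv2.findContours(m,cv2.RETR_LIST,cv2.CHAIN_APPROX_NONE)[0]])
    P=np.array([onz(n,p,.02)[:2] for p in c])-[.5598,-.0555]
    t=np.radians(28.3);Q=P@np.array([[np.cos(t),-np.sin(t)],[np.sin(t),np.cos(t)]])
    for s in(1,-1):
        k=Q[(abs(Q[:,1]-s*.06)<.008)&(Q[:,0]>.155)&(Q[:,0]<.24)]
        if len(k)>5:
            w=cv2.fitLine(k.astype(np.float32),cv2.DIST_HUBER,0,.01,.001).ravel();print(n,s,len(k),28.3+np.degrees(np.arctan(w[1]/w[0])),w[3]+w[1]/w[0]*(.19-w[2]))
E
```

```text
sideA 32.2950028919797 sideC 31.741247548468777
topA 32.725827826648874 topB 32.210034091213146
top 1 21 27.72612 0.05732397
top -1 23 28.99782 -0.05621819
side 1 28 27.241098 0.065306835
side -1 24 27.273413 -0.054611072
```

The wheel is at 32.2° and the needle at about 28.1°, so 4° more.

Emit:
move_arm:
  rows: [0,-0.11,0,1,0,-0.22,0,2,0.01,-0.33,0,3,0.01,-0.44,0,4,0.01,-0.44,0,4,0.01,-0.44,0,4]

```text
clock: 13.2
tcp_pos: [0.4986, -0.0423, 0.0466]
orientation: [-3.121, 0.357, 0.001]
contact_force: [-5.3, -2.7, 0.4]
grip_width: 0.0004
gripper_force: 2.1
```

```bash
python3 st.py
```

```text
tool [ 0.4986 -0.0423  0.0466] r 0.06289879130866328 az 167.4318473970388 xaz -13.063271326639315 [-5.3392 -2.7162  0.4315] [-0.8736  0.8787  1.2037  2.1548 -1.084   0.9496 -0.8105]
top [286.5 173.5] 63.0 r 0.11710735946362238 az 29.429907767301295
side [238.6176 192.7353] 151.5 r 0.12185168929685866 az 31.93248617524639
side [237.5    175.1667] 38.0 r 0.13925637575345517 az 3.471399840210711
```

It sits at about 28.4°. Backing off the spoke, then straight up.

Emit:
move_arm:
  rows: [0,0.5,0,0,0,1.2,0,0,0,1.5,0,0,0,1.5,-4,0,0,1.5,-9,0,0,1.5,-14,0,0,1.5,-19,0,-2,1.5,-22,0,-5,1.5,-22,0,-5,1.5,-22,0]

```text
clock: 14.55
tcp_pos: [0.4459, -0.0453, 0.2665]
orientation: [-3.113, 0.355, 0.0]
contact_force: [0.6, 0.7, 0.8]
grip_width: 0.0001
gripper_force: 0.0
```

```bash
python3 st.py; python3 - <<'E'
from h import *
S=r.grab_frame('side');T=r.grab_frame('top')
a=cv2.resize(S[140:240,205:335],None,fx=3,fy=4,interpolation=cv2.INTER_CUBIC)
b=cv2.resize(T[140:240,245:375],None,fx=3,fy=4,interpolation=cv2.INTER_CUBIC)
cv2.imwrite('pics/f.png',np.hstack([a,b]))
E
```

```text
tool [ 0.4459 -0.0453  0.2665] r 0.11460873456169644 az 174.6202622185398 xaz -13.024087936339399 [0.5593 0.7023 0.8346] [-1.3667  0.081   1.4516  2.0701 -0.1016  1.0641 -1.6642]
top [286.15 173.4 ] 63.5 r 0.11795941649141085 az 29.853537922032896
side [238.4016 192.8279] 150.5 r 0.1224279469087936 az 32.06738566458509
side [237.5    175.1667] 38.0 r 0.13925637575345517 az 3.471399840210711
```

View pics/f.png

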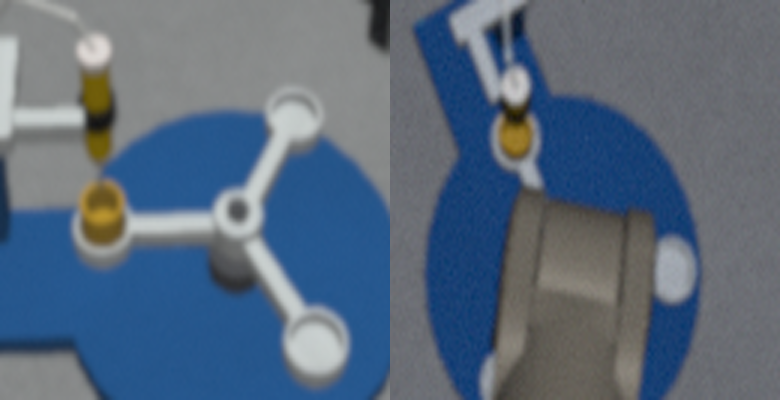

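The housing is still seated (rim about (102,190) in the left half), right below the needle at (101,180). The cups are at (293,117) and (316,344), and the robot is clear. Next, a final angle check.

```bash
python3 - <<'E'
from h import *
f=lambda u,v:(205+u/3,140+v/4); g=lambda u,v:(245+(u-390)/3,140+v/4)
az=lambda v:np.degrees(np.arctan2(v[1],v[0]))
cs=np.array([.5603,-.0547]);ct=np.array([.5592,-.0560])
print('A',az(onz('side',f(102,190),.088)[:2]-cs),'B',(az(onz('side',f(293,117),.066)[:2]-cs)+120)%360,'C',(az(onz('side',f(316,344),.066)[:2]-cs)-120)%360)
print('topB',az(onz('top',g(673,270),.066)[:2]-ct)+120, 'needle', az(onz('side',(239,185.3),.102)[:2]-cs))
# sub-pixel: light aluminium mask, cup blobs by min enclosing circle in the rectified plane z=.066
for n,c in(('side',cs),('top',ct)):
    h=cv2.cvtColor(r.grab_frame(n),cv2.COLOR_BGR2HSV);m=cv2.inRange(h,(0,0,150),(180,60,255))
    ys,xs=np.nonzero(m[130:250,200:370]);P=np.array([onz(n,(x+200,y+130),.066)[:2] for x,y in zip(xs,ys)])-c
    d=np.linalg.norm(P,axis=1);a=np.degrees(np.arctan2(P[:,1],P[:,0]))
    for t in(-92,148):
        da=(a-t+180)%360-180;k=(abs(da)<18)&(d>.092)&(d<.15)
        if k.sum()>30:
            e=cv2.minEnclosingCircle((P[k]*1000).astype(np.float32));print(n,t,k.sum(),'az28=',(az(e[0])-(t-28))%360,np.hypot(*e[0]),e[1])
E
```

```text
A 23.783860968100967 B 28.402378553827916 C 27.682657101850623
topB 28.211445008234918 needle 26.45589029102726
side -92 206 az28= 29.73043037514421 121.13147525548948 30.21365737915039
side 148 272 az28= 28.274377681053323 118.76965350349833 27.51984214782715
top -92 130 az28= 28.649447520514755 119.48263955131688 24.111398696899414
```

```bash
python3 -c "
from bench import r
print(r.hand_in())"
```

```text
the job is handed in; nothing more can be done
None
```

I turned the wheel about 155° clockwise by pushing an empty spoke; most readings put the loaded nest at about 28.3° and the needle at about 28° (within about 1°, or 2 mm), the housing is still seated in its nest, the robot is clear, and the job is handed in.

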